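Slacken the nut on the worn sanding drum

TASK

The dark brown, dust-glazed sleeve on one of the two sanding drums is worn out and is to be changed: loosen the grey bar nut on top of that drum by about 60 degrees, then let go of it. One of the two nuts has a reverse thread and nobody remembers which, so you will have to feel which way it gives: if it does not budge one way, turn it the other. Leave the nut of the other drum, with the bright orange sleeve, tight.

Things in the scene. Friction and masses are not known exactly. Their poses are not given: they have to be found in the camera images.
- nut_1 (a joint): how far this nut is loosened, rad: 0 = tight (hard stop), growing to 2.6. One nut has a left-hand thread, the other an ordinary one; they look alike, which is which is not told. Turned the tightening way from 0 it does not move; the loosening way it follows at once against an even 0.1 N m of friction and stays where left. Vertical axis; it does not rise.
- nut_2 (a joint): how far this second nut is loosened, rad: 0 = tight (hard stop), growing to 2.6. One nut has a left-hand thread, the other an ordinary one; they look alike, which is which is not told. Turned the tightening way from 0 it does not move; the loosening way it follows at once against an even 0.1 N m of friction and stays where left. Vertical axis; it does not rise.
- bar_1 (a point): middle of the grip bar of nut_1, the first nut, on the spindle axis, about 114 mm above the bench. Bar: light grey metal, 46 mm long (x), 14 mm thick (y: pinch across it), 32 mm tall; its top is 12 mm above this point, its underside 20 mm below, over a steel hub 26 mm across, 10 mm high, on a 68 mm drum with a 150 mm steel foot plate. z up.
- bar_2 (a point): middle of the grip bar of nut_2, the second nut, on the spindle axis, about 114 mm above the bench. Bar: light grey metal, 46 mm long (x), 14 mm thick (y: pinch across it), 32 mm tall; its top is 12 mm above this point, its underside 20 mm below, over a steel hub 26 mm across, 10 mm high, on a 68 mm drum with a 150 mm steel foot plate. z up.
- worn_sleeve: worn dark brown abrasive sleeve, 68 mm across and 66 mm tall, fixed on one of the two drums (a different one from start to start), centred on its spindle axis under its nut; origin at the centre of its underside, about 12 mm above the bench, z up. The other drum carries a bright orange sleeve of the same size.
Mind the look-alikes: they are no part of the job. What is shaped like the part that bears nut_2 but green or purple is not meant.

How it is judged:
At the end, for the whole second after the job is handed in: the nut on the drum with the dark brown sleeve is loosened by at least 0.75 rad (43 degrees) from tight and at rest; the other drum's nut is still tight (turned less than 0.15 rad) (((horizontal distance between worn_sleeve and bar_1 below 0.03 m and value of joint nut_1 above 0.75 rad and value of joint nut_2 below 0.15 rad and velocity of joint nut_1 below 0.1 rad/s) or (horizontal distance between worn_sleeve and bar_2 below 0.03 m and value of joint nut_2 above 0.75 rad and value of joint nut_1 below 0.15 rad and velocity of joint nut_2 below 0.1 rad/s))); the robot touches nothing.
It fails at once if the nut of the drum with the orange sleeve is loosened (by more than 0.2 rad) ((horizontal distance between worn_sleeve and bar_1 below 0.03 m and value of joint nut_2 above 0.2 rad) or (horizontal distance between worn_sleeve and bar_2 below 0.03 m and value of joint nut_1 above 0.2 rad)).
It also fails if it takes over 35 s, if anything falls off the work surface, if the arm or the gripper's body presses on something with over 40 N, if the wrist force passes 120 N, or if a joint passes its speed limit or range.

ROBOT

A 7-joint arm with a two-finger parallel gripper is mounted at the origin on the work surface. World frame = base frame: x ahead of the robot, y to its left, z up, the work surface at z = 0. Lengths are in m, angles in rad, forces in N, time in s.
With the tool pointing down it reaches from about 0.425 to 0.95 m from the base axis. Payload 16.7 kg.
Tool frame: the origin (TCP) lies midway between the tips of the shut fingers; the grasp point (between the pads) lies 19 mm behind it; z points along the fingers, y is the direction in which the jaws open and shut (so a half turn about z gives the same grasp; the last joint's range is limited). The gripper opens to 94 mm and grips with 3 to 60 N. Pads are 16 mm wide; open, the fingers measure 119 mm over their backs; the gripper's body (75 mm by 177 mm) begins 78 mm behind the grasp point.
Start: joints at [1.02, 0.426, 0.074, 1.606, -0.034, 1.111, -0.067], TCP at [0.264, -0.621, 0.205] pointing down, gripper open.
Joint ranges: [-2.85, 2.85], [-0.5, 2.14], [-1.23, 1.37], [0.21, 2.46], [-1.02, 4.16], [0.16, 2.05], [-2.73, 2.73]. Speed limits (rad/s): [1.89, 1.89, 2.39, 2.39, 3.01, 3.01, 3.01].

INTERFACE

Orientations are given as a rotation vector (axis times angle).
In Python, from station import bot, viewer, ticket, models gives the robot as it stands.
- The arm moves only by the shell command python3 -m handwheel 'ROWS' [FORCE]. ROWS is a JSON object of lists of equal length, an entry for each row: "gripper": the closure, from 0 (fully open) to 1 (shut); "xyz": the shift along the tool's x, y, z in mm, a list of three; "dr": the turn, a rotation vector about the tool's x, y, z in degrees, a list of three. A call has 1 to 12 rows; each row shifts and turns the commanded pose from where the row before left it, along the tool's axes as they then stand; what a row does not reach is not made up. A row lasts 1/12 s, in which the tool goes at most 41.7 mm and 7.16 degrees, less where a joint would pass 70% of its speed; a pose out of reach is approached as far as the arm can. A call is refused whole if a number of a shift passes 41.7 or a number of a turn 7.16, either way. A call with a gripper value outside its range is refused whole. The fingers move at their own pace and stop on an object; FORCE is the grip in N (left out, the last holds). Time passes only in rows, so rows that do not move let the fingers close. It gives the time, the measured TCP pose, the force and the opening at its end, in the units of the state.
- bot.state(): the state, without advancing time (a new reading comes with each control period).
- viewer.grab_frame(name): name is "side" or "top" or "wrist"; returns a dict with "frame" (420x560x3 uint8, red, green, blue), "z_map" (420x560 float32, m along the optical axis (not along the pixel's ray), 0 where there is no reading), "fx", "fy", "cx", "cy" (pixels), "pose" (4x4, takes a point from camera to world coordinates); the wrist camera has in their place "T_tool_cam" (4x4, takes a point from camera to tool coordinates, whose origin is the TCP and whose axes are the flange's). Camera axes: x right, y up, looking along -z (the intrinsics and any distortion apply to the point x, -y, -z); pixel columns grow to the right and rows downward; lengths in m; the calibration is good to about 2 mm. A picture is of the moment at which its call begins: read the wrist's pose just before it.
- ticket.job_done(): hands the job in, once; it reports no verdict.
Trained networks look in a picture, given as the dict that the camera call returned (one of the last four; its "shot" number tells which), for a name from the list of things; names that differ only in an ending like _2 or _b are one class to them, and where a whole thing is asked for, a point or a joint stands for the part that bears it (a point fixed in the world has none). Each returns a list of dicts, best first, with "conf" (0 to 1); they miss things now and then, are a little off and sometimes report something else, mostly with a low value. They report only what shows in the picture. A call takes as long as a camera call. They do not tell look-alikes from the thing itself.
- models.cut_out(picture, name): "region" (420x560 bool, what is visible of it).
- models.spot_point(picture, name): "xyz" ([x, y, z] in m, in world coordinates, good to about 4 mm: a listed point, or the origin of a listed thing).
The state is a dict: "time": time; "joint_pos": joint angles; "dq": joint speeds; "joint_efforts": joint torques, N m; "tool_pos": TCP position; "tcp_rot": TCP orientation; "ft_force": force on the tool from outside, world axes, zero at the start; "ft_torque": the same for the moment, N m; "opening": opening from 0.0 (shut) to 1.0 (fully open).
Only numpy, scipy, OpenCV 4.12 (cv2) and the standard library are available. Lean on these libraries where they do the work, as an engineer would, in place of code of your own. Each camera call takes 0.05 s, during which the arm holds its last target.

## Working session

There is one attempt and no reset: what is moved stays moved. The work goes in short steps, Python scripts to look and compute and a shell command to move; the robot and the scene stay as the last step left them, time stands still between calls to the robot, and variables do not carry over. Pictures are saved under pics/ and viewed, and the job is handed in when it is done.

```bash
mkdir -p pics; ls
cat > h.py <<'E'
import numpy as np, cv2
from station import bot, viewer, ticket, models
def save(p,n): cv2.imwrite('pics/'+n, p['frame'][:,:,::-1])
E
python3 - <<'E'
from h import *
s=bot.state(); print({k:np.round(v,3) for k,v in s.items()})
for n in ('top','side','wrist'):
    p=viewer.grab_frame(n); save(p,n+'0.png')
    if n!='wrist':
        for k in('bar_1','bar_2','worn_sleeve'):
            for d in models.spot_point(p,k): print(n,k,np.round(d['xyz'],4),round(d['conf'],2))
E
```

```text
pics
{'time': np.float64(0.0), 'joint_pos': array([ 1.019,  0.427,  0.074,  1.607, -0.034,  1.111, -0.067]), 'dq': array([ 0.001, -0.   , -0.001,  0.001,  0.001, -0.   , -0.001]), 'joint_efforts': array([-0.0000e+00, -9.3582e+01,  3.6660e+00, -4.5420e+01, -4.9000e-02,
        2.0000e-02,  0.0000e+00]), 'tool_pos': array([ 0.264, -0.621,  0.205]), 'tcp_rot': array([-3.077, -0.627,  0.   ]), 'ft_force': array([-0.071,  0.701,  0.26 ]), 'ft_torque': array([-0.027,  0.025, -0.018]), 'opening': np.float64(0.998)}
top bar_1 [0.3495 0.1925 0.1166] 0.72
top bar_1 [ 0.4829 -0.2333  0.1117] 0.61
top bar_1 [0.5287 0.0031 0.1111] 0.57
top bar_2 [0.3495 0.1925 0.1166] 0.72
top bar_2 [ 0.4829 -0.2333  0.1117] 0.61
top bar_2 [0.5287 0.0031 0.1111] 0.57
top worn_sleeve [0.5588 0.2008 0.0138] 0.78
top worn_sleeve [0.5606 0.1953 0.1138] 0.56
side bar_1 [0.353  0.1935 0.1176] 0.97
side bar_1 [0.5277 0.0031 0.115 ] 0.85
side bar_1 [0.5631 0.1981 0.1135] 0.75
side bar_1 [ 0.4861 -0.2399  0.1173] 0.71
side bar_2 [0.353  0.1935 0.1176] 0.97
side bar_2 [0.5277 0.0031 0.115 ] 0.85
side bar_2 [0.5631 0.1981 0.1135] 0.75
side bar_2 [ 0.4861 -0.2399  0.1173] 0.71
side worn_sleeve [0.5621 0.1996 0.0113] 0.85
side worn_sleeve [ 0.4878 -0.2411  0.117 ] 0.73
```

View pics/top0.png

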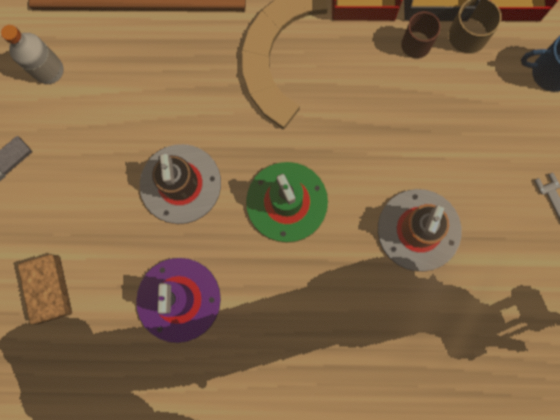

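View pics/side0.png

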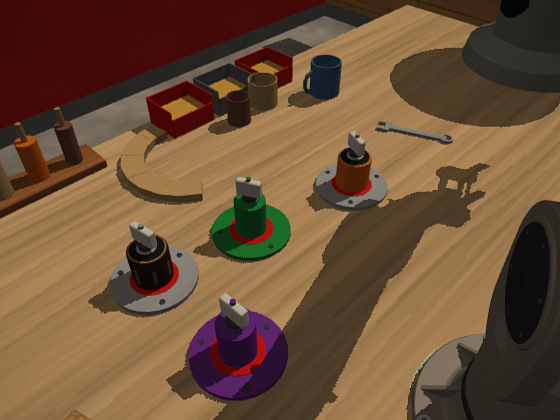

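The side view shows the brown sleeve on the grey-plate drum at about (150,260), and the orange one at about (352,170). The green and purple drums are look-alikes. The target is the drum at about (0.56, 0.20), so next I measure its bar.

```bash
cat >> h.py <<'E'
def cloud(p,T=None):
    z=p['z_map']; v,u=np.mgrid[0:420,0:560]
    P=np.stack([(u-p['cx'])/p['fx']*z,-(v-p['cy'])/p['fy']*z,-z],-1)
    T=p['pose'] if T is None else T
    W=P@T[:3,:3].T+T[:3,3]; W[z<=0]=np.nan
    return W
def bar(W,c,zlo=.116,r=.04):
    m=(W[...,2]>zlo)&(W[...,2]<.14)&(np.hypot(W[...,0]-c[0],W[...,1]-c[1])<r)
    Q=W[m]
    (cx,cy),(a,b),ang=cv2.minAreaRect((Q[:,:2]*1000).astype(np.float32))
    bx=cv2.boxPoints(((cx,cy),(a,b),ang)); e=bx[1]-bx[0]; f=bx[2]-bx[1]
    L=e if np.hypot(*e)>np.hypot(*f) else f
    return len(Q),(cx,cy),(a,b),np.degrees(np.arctan2(L[1],L[0]))%180,Q[:,2].max(),np.median(Q[:,2])
E
python3 - <<'E'
from h import *
from scipy.spatial.transform import Rotation as R
for n in('top','side'):
    p=viewer.grab_frame(n); print(p.keys()); W=cloud(p)
    print(n,bar(W,(.561,.198)),bar(W,(.485,-.237)))
s=bot.state(); print(R.from_rotvec(s['tcp_rot']).as_matrix().round(3))
E
```

```text
dict_keys(['frame', 'z_map', 'fx', 'fy', 'cx', 'cy', 'pose', 'shot'])
top (264, (560.5452270507812, 200.86334228515625), (45.83686065673828, 14.430865287780762), np.float32(9.258555), np.float64(0.1356489932781314), np.float64(0.1265903663278632)) (277, (480.814208984375, -234.98545837402344), (14.378811836242676, 45.91912841796875), np.float32(157.98473), np.float64(0.1352824223913821), np.float64(0.1261027130629767))
dict_keys(['frame', 'z_map', 'fx', 'fy', 'cx', 'cy', 'pose', 'shot'])
side (260, (558.6815795898438, 200.56387329101562), (48.020206451416016, 14.333392143249512), np.float32(11.339974), np.float64(0.1327589088133042), np.float64(0.12489641864596757)) (166, (478.518798828125, -235.43797302246094), (15.278022766113281, 47.29459762573242), np.float32(160.00797), np.float64(0.13340505935268288), np.float64(0.12465961220319399))
[[ 0.92   0.391 -0.   ]
 [ 0.391 -0.92   0.   ]
 [ 0.    -0.    -1.   ]]
```

Bar centre is (0.560, 0.2007) with its long axis at about 10° from world x. Its size (46×14) and top (0.126) match the spec. I translate first and turn the wrist afterwards to keep joint range.

```bash
python3 -m handwheel '{"gripper":[0,0,0,0,0,0,0,0,0,0,0,0],"xyz":[[25,-27,0],[25,-27,0],[25,-27,0],[25,-27,0],[25,-27,0],[25,-27,0],[25,-27,0],[25,-27,0],[25,-27,0],[25,-27,0],[25,-27,0],[25,-27,0]],"dr":[[0,0,0],[0,0,0],[0,0,0],[0,0,0],[0,0,0],[0,0,0],[0,0,0],[0,0,0],[0,0,0],[0,0,0],[0,0,0],[0,0,0]]}'; python3 -c "
from h import *
print(bot.state()['joint_pos'].round(2))"
```

```text
time: 1.55
tool_pos: [0.4137, -0.2041, 0.2058]
tcp_rot: [3.078, 0.626, 0.001]
ft_force: [0.5, -0.9, -0.8]
opening: 0.997
[ 0.51  0.08 -0.2   2.06  0.02  1.   -0.87]
```

```bash
python3 -m handwheel '{"gripper":[0,0,0,0,0,0,0,0,0,0,0,0],"xyz":[[24,-26,0],[24,-26,0],[24,-26,0],[24,-26,0],[24,-26,0],[24,-26,0],[24,-26,0],[24,-26,0],[24,-26,0],[24,-26,0],[24,-26,0],[24,-26,0]],"dr":[[0,0,0],[0,0,0],[0,0,0],[0,0,0],[0,0,0],[0,0,0],[0,0,0],[0,0,0],[0,0,0],[0,0,0],[0,0,0],[0,0,0]]}'; python3 -c "
from h import *
print(bot.state()['joint_pos'].round(2))"
```

```text
time: 2.55
tool_pos: [0.5569, 0.1957, 0.2057]
tcp_rot: [3.079, 0.626, 0.001]
ft_force: [0.6, -0.1, 0.5]
opening: 1.002
[-0.06  0.33 -0.48  1.78  0.17  1.08 -1.77]
```

```bash
python3 -m handwheel '{"gripper":[0,0,0,0,0,0,0,0,0,0,0,0],"xyz":[[0,0,0],[0,0,0],[0,0,0],[0,0,0],[0,0,0],[0,0,0],[0,0,0],[0,0,0],[0,0,0],[0,0,0],[0,0,0],[0,0,0]],"dr":[[0,0,-7],[0,0,-7],[0,0,-7],[0,0,-7],[0,0,-7],[0,0,-7],[0,0,-7],[0,0,-7],[0,0,-7],[0,0,-7],[0,0,-7],[0,0,-7]]}'
python3 -m handwheel '{"gripper":[0,0,0,0,0,0,0,0,0,0,0,0],"xyz":[[0,0,0],[0,0,0],[0,0,0],[0,0,0],[0,0,0],[0,0,0],[0,0,0],[0,0,0],[0,0,0],[0,0,0],[0,0,0],[0,0,0]],"dr":[[0,0,-7],[0,0,-7],[0,0,-7],[0,0,-7],[0,0,-7],[0,0,-7],[0,0,-7],[0,0,-7],[0,0,-7],[0,0,-7],[0,0,-7],[0,0,-7]]}'
cat > w.py <<'E'
from h import *
import sys
from scipy.spatial.transform import Rotation as R
s=bot.state(); print(s['joint_pos'].round(2))
p=viewer.grab_frame('wrist'); save(p,sys.argv[1]); T=np.eye(4);T[:3,:3]=R.from_rotvec(s['tcp_rot']).as_matrix();T[:3,3]=s['tool_pos']
print(T[:3].round(3))
W=cloud(p,T@p['T_tool_cam']); print('wrist',bar(W,(.56,.2)))
for d in models.spot_point(p,'bar_1'): print(np.round(d['xyz'],4),d['conf'])
E
python3 w.py wr1.png
```

```text
time: 3.55
tool_pos: [0.5565, 0.194, 0.2056]
tcp_rot: [1.861, 2.531, 0.0]
ft_force: [0.4, -0.9, -0.6]
opening: 1.003
time: 4.55
tool_pos: [0.5566, 0.1939, 0.2056]
tcp_rot: [-0.31, 3.126, -0.0]
ft_force: [0.2, 0.5, 0.1]
opening: 0.996
[ 0.36  0.48 -1.06  1.76  0.45  1.17  0.94]
[[-0.98  -0.197  0.     0.557]
 [-0.197  0.98  -0.     0.194]
 [-0.    -0.    -1.     0.206]]
wrist (914, (559.0269775390625, 198.57501220703125), (45.13626480102539, 14.00435733795166), np.float32(10.825263), np.float64(0.13456219937628378), np.float64(0.12644124354338274))
[0.5338 0.0046 0.1159] 0.78
[0.5628 0.1965 0.116 ] 0.59
```

View pics/wr1.png

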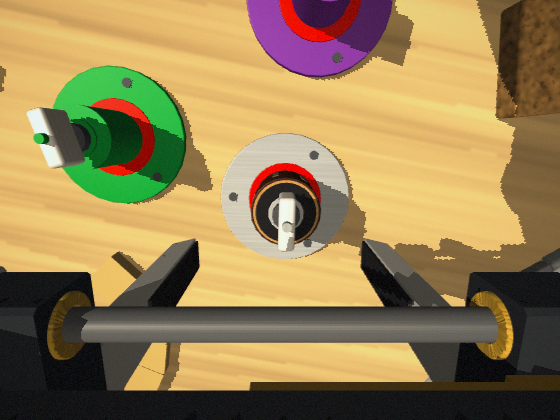

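The wrist view shows the black/brown drum and its bar at about (287,220), aligned and midway between the fingers. It agrees with the other cameras within 2 mm, so I descend.

```bash
python3 -m handwheel '{"gripper":[0,0,0,0,0,0,0,0,0],"xyz":[[-4,5,0],[0,0,18],[0,0,18],[0,0,18],[0,0,18],[0,0,18],[0,0,16],[0,0,0],[0,0,0]],"dr":[[0,0,1],[0,0,0],[0,0,0],[0,0,0],[0,0,0],[0,0,0],[0,0,0],[0,0,0],[0,0,0]]}' 25
python3 w.py wr2.png
```

```text
time: 5.4
tool_pos: [0.5592, 0.2001, 0.0993]
tcp_rot: [0.272, -3.129, 0.0]
ft_force: [-0.6, 0.6, 0.6]
opening: 1.001
[ 0.27  0.6  -0.97  1.84  0.58  1.01  0.81]
[[-0.985 -0.172 -0.001  0.559]
 [-0.172  0.985 -0.     0.2  ]
 [ 0.001  0.    -1.     0.099]]
wrist (2214, (557.2044677734375, 198.2432403564453), (41.754268646240234, 14.03136157989502), np.float32(9.79337), np.float64(0.13457955555361312), np.float64(0.12652079498533958))
[0.5638 0.1977 0.1145] 0.69
```

View pics/wr2.png

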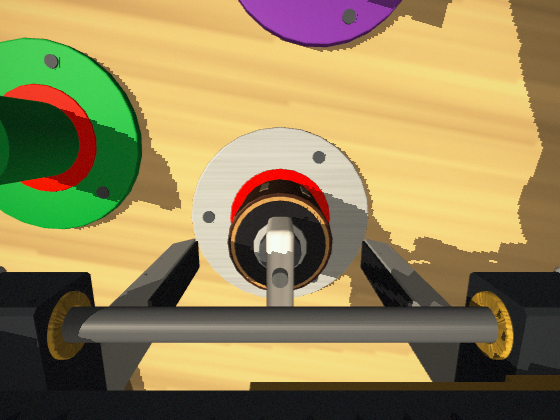

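The bar, at about (280,265), sits centred between the fingers. I close them and then make a small test turn.

```bash
python3 -m handwheel '{"gripper":[1,1,1,1,1,1,1,1,1,1,1],"xyz":[[0,0,0],[0,0,0],[0,0,0],[0,0,0],[0,0,0],[0,0,0],[0,0,0],[0,0,0],[0,0,0],[0,0,0],[0,0,0]],"dr":[[0,0,0],[0,0,0],[0,0,0],[0,0,0],[0,0,0],[0,0,0],[0,0,0],[0,0,0],[0,0,0],[0,0,0],[0,0,0]]}' 25
python3 -c "
from h import *
s=bot.state();print(s['ft_torque'],s['tcp_rot'])"
python3 -m handwheel '{"gripper":[1,1,1,1,1],"xyz":[[0,0,0],[0,0,0],[0,0,0],[0,0,0],[0,0,0]],"dr":[[0,0,-2],[0,0,-2],[0,0,-2],[0,0,0],[0,0,0]]}' 25
python3 -c "
from h import *
s=bot.state();print(s['ft_torque'],s['tcp_rot'],s['joint_pos'])"
```

```text
time: 6.42
tool_pos: [0.5594, 0.1998, 0.0995]
tcp_rot: [0.274, -3.13, -0.0]
ft_force: [-0.2, 0.4, 0.7]
opening: 0.255
[ 0.0996895  -0.13411659 -0.02579994] [ 2.74350683e-01 -3.12955860e+00 -1.29843912e-04]
time: 6.83
tool_pos: [0.5593, 0.2, 0.0996]
tcp_rot: [0.436, -3.111, -0.001]
ft_force: [-1.6, 1.0, 1.7]
opening: 0.146
[ 0.43689478  0.5673468  -0.0432106 ] [ 4.36208960e-01 -3.11108180e+00 -8.08350836e-04] [ 0.2867643   0.60748438 -0.99083591  1.84179869  0.59325074  1.02224306
  0.90079236]
```

The fingers had not fully shut when I tested the turn. They grip now (0.146 ≈ 14 mm), so I repeat the test.

```bash
cat > t.py <<'E'
from h import *
s=bot.state();r=s['tcp_rot'];print('tq',s['ft_torque'].round(3),'F',s['ft_force'].round(2),'yaw',round(2*np.degrees(np.arctan2(r[1],r[0])),2),'q',s['joint_pos'].round(2),'op',round(s['opening'],3))
E
python3 -m handwheel '{"gripper":[1,1,1],"xyz":[[0,0,0],[0,0,0],[0,0,0]],"dr":[[0,0,0],[0,0,0],[0,0,0]]}' 25; python3 t.py
python3 -m handwheel '{"gripper":[1,1,1,1],"xyz":[[0,0,0],[0,0,0],[0,0,0],[0,0,0]],"dr":[[0,0,-2],[0,0,-2],[0,0,0],[0,0,0]]}' 25;  python3 t.py
```

```text
time: 7.08
tool_pos: [0.5593, 0.2, 0.0996]
tcp_rot: [-0.437, 3.111, 0.0]
ft_force: [-2.4, 1.6, 1.4]
opening: 0.149
tq [ 0.685  0.298 -0.096] F [-2.44  1.64  1.43] yaw 196.0 q [ 0.29  0.61 -0.99  1.84  0.59  1.02  0.9 ] op 0.149
time: 7.42
tool_pos: [0.5593, 0.1999, 0.0996]
tcp_rot: [0.544, -3.094, -0.0]
ft_force: [-2.3, 2.4, 3.0]
opening: 0.15
tq [ 0.65   0.408 -0.001] F [-2.25  2.37  3.  ] yaw -160.04 q [ 0.3   0.61 -1.01  1.84  0.6   1.03  0.96] op 0.15
```

```bash
python3 w.py wr3.png
python3 - <<'E'
from h import *
for n in('top','side'):
    W=cloud(viewer.grab_frame(n)); print(n,bar(W,(.56,.2),.116,.028))
E
```

```text
[ 0.3   0.61 -1.01  1.84  0.6   1.03  0.96]
[[-0.94  -0.341 -0.     0.559]
 [-0.341  0.94   0.     0.2  ]
 [-0.     0.    -1.     0.1  ]]
wrist (3160, (555.6768188476562, 200.229736328125), (41.891746520996094, 35.37840270996094), np.float32(42.539246), np.float64(0.13998184442761025), np.float64(0.12668930079783114))
[0.562  0.2001 0.1172] 0.83Traceback (most recent call last):
  File "<stdin>", line 3, in <module>
  File "h.py", line 16, in bar
    return len(Q),(cx,cy),(a,b),np.degrees(np.arctan2(L[1],L[0]))%180,Q[:,2].max(),np.median(Q[:,2])
                                                                      ~~~~~~~~~~^^
    return umr_maximum(a, axis, None, out, keepdims, initial, where)
ValueError: zero-size array to reduction operation maximum which has no identity
```

View pics/wr3.png

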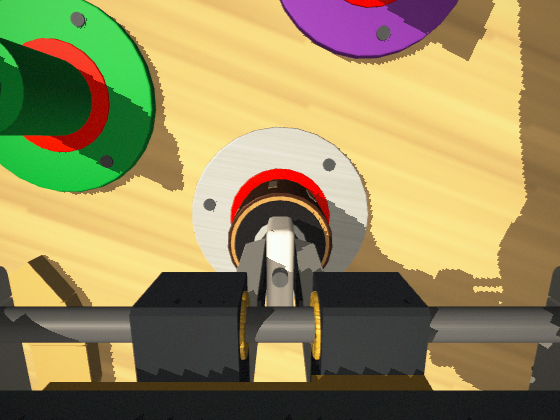

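The bar stays aligned with the pads (opening 14.1 mm, bar upright at about (280,290)) although the tool turned 10°, and torque is low. So it gives counter-clockwise from above. I keep turning that way.

```bash
python3 -m handwheel '{"gripper":[1,1,1,1,1,1,1],"xyz":[[0,0,0],[0,0,0],[0,0,0],[0,0,0],[0,0,0],[0,0,0],[0,0,0]],"dr":[[0,0,-4],[0,0,-4],[0,0,-4],[0,0,-4],[0,0,-4],[0,0,0],[0,0,0]]}' 25;  python3 t.py;python3 w.py wr4.png
```

```text
time: 8.15
tool_pos: [0.5595, 0.1996, 0.0996]
tcp_rot: [1.073, -2.952, -0.0]
ft_force: [-2.2, 1.0, 4.1]
opening: 0.147
tq [0.331 0.435 0.092] F [-2.19  1.04  4.07] yaw -140.04 q [ 0.34  0.65 -1.08  1.84  0.66  1.06  1.27] op 0.147
[ 0.34  0.65 -1.08  1.84  0.66  1.06  1.27]
[[-0.766 -0.642 -0.     0.559]
 [-0.642  0.766 -0.     0.2  ]
 [ 0.     0.    -1.     0.1  ]]
wrist (3141, (557.97998046875, 196.91285705566406), (38.30535888671875, 37.79466247558594), np.float32(87.44291), np.float64(0.1399668967633548), np.float64(0.12660502878614643))
[0.5616 0.2001 0.1144] 0.6
```

View pics/wr4.png

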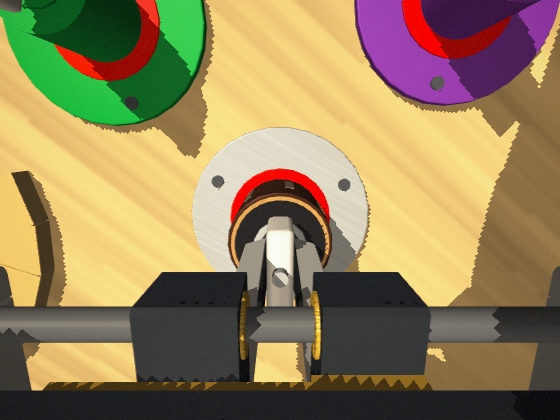

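The foot plate turned in view while the bar at about (280,280) stayed aligned, so the nut follows. It is at about 30°. Joint 3 is getting near its range limit (-1.23), so I go in steps.

```bash
python3 -m handwheel '{"gripper":[1,1,1,1,1,1],"xyz":[[0,0,0],[0,0,0],[0,0,0],[0,0,0],[0,0,0],[0,0,0]],"dr":[[0,0,-4],[0,0,-4],[0,0,-4],[0,0,-4],[0,0,0],[0,0,0]]}' 25;  python3 t.py
```

```text
time: 8.75
tool_pos: [0.5597, 0.1994, 0.0995]
tcp_rot: [-1.474, 2.774, -0.001]
ft_force: [-0.8, -1.2, 4.4]
opening: 0.146
tq [-0.022  0.179  0.078] F [-0.8  -1.19  4.42] yaw 235.96 q [ 0.37  0.68 -1.13  1.84  0.7   1.09  1.52] op 0.146
```

```bash
python3 -m handwheel '{"gripper":[1,1,1,1,1,1],"xyz":[[0,0,0],[0,0,0],[0,0,0],[0,0,0],[0,0,0],[0,0,0]],"dr":[[0,0,-3],[0,0,-3],[0,0,-3],[0,0,-3],[0,0,0],[0,0,0]]}' 25;  python3 t.py
```

```text
time: 9.25
tool_pos: [0.5599, 0.1993, 0.0995]
tcp_rot: [-1.753, 2.606, -0.001]
ft_force: [1.1, -1.2, 3.0]
opening: 0.148
tq [-0.371 -0.45   0.116] F [ 1.12 -1.19  3.  ] yaw 247.86 q [ 0.38  0.7  -1.16  1.84  0.72  1.1   1.71] op 0.148
```

About 58° now. I release and retreat.

```bash
python3 -m handwheel '{"gripper":[0,0,0,0,0,0,0,0,0,0,0,0],"xyz":[[0,0,0],[0,0,0],[0,0,0],[0,0,0],[0,0,0],[0,0,0],[0,0,0],[0,0,0],[0,0,0],[0,0,0],[0,0,0],[0,0,0]],"dr":[[0,0,0],[0,0,0],[0,0,0],[0,0,0],[0,0,0],[0,0,0],[0,0,0],[0,0,0],[0,0,0],[0,0,0],[0,0,0],[0,0,0]]}' 25;  python3 t.py
python3 -m handwheel '{"gripper":[0,0,0,0,0,0,0,0],"xyz":[[0,0,-10],[0,0,-15],[0,0,-20],[0,0,-20],[0,0,-20],[0,0,-20],[0,0,0],[0,0,0]],"dr":[[0,0,0],[0,0,0],[0,0,0],[0,0,0],[0,0,0],[0,0,0],[0,0,0],[0,0,0]]}';  python3 t.py; python3 w.py wr5.png
python3 - <<'E'
from h import *
for n in('top','side'):
    p=viewer.grab_frame(n); save(p,n+'5.png'); W=cloud(p)
    for c in ((.56,.2),(.48,-.235)):
        try: print(n,bar(W,c,.116,.032))
        except Exception as e: print(n,c,'hidden')
E
```

```text
time: 10.25
tool_pos: [0.5594, 0.1998, 0.0995]
tcp_rot: [-1.757, 2.604, 0.0]
ft_force: [0.1, 0.3, -0.2]
opening: 0.96
tq [ 0.095 -0.076 -0.044] F [ 0.05  0.28 -0.15] yaw 248.02 q [ 0.38  0.7  -1.16  1.84  0.72  1.1   1.71] op 0.96
time: 10.92
tool_pos: [0.5598, 0.2001, 0.2061]
tcp_rot: [-1.756, 2.603, -0.002]
ft_force: [-0.5, -0.6, -0.9]
opening: 1.0
tq [ 0.108 -0.09  -0.022] F [-0.54 -0.57 -0.88] yaw 248.01 q [ 0.42  0.55 -1.18  1.74  0.54  1.22  1.85] op 1.0
[ 0.42  0.55 -1.18  1.74  0.54  1.22  1.85]
[[-0.374 -0.927  0.002  0.56 ]
 [-0.927  0.374  0.     0.2  ]
 [-0.001 -0.002 -1.     0.206]]
wrist (934, (559.5631103515625, 198.1950225830078), (45.5937614440918, 13.892273902893066), np.float32(67.68068), np.float64(0.13436846743129333), np.float64(0.12642191651413456))
[0.56   0.1981 0.1178] 0.9
[0.3483 0.1973 0.1122] 0.83
top (0.56, 0.2) hidden
top (0.48, -0.235) hidden
side (306, (558.369384765625, 200.53097534179688), (45.560909271240234, 16.63410186767578), np.float32(67.42319), np.float64(0.13329258591057414), np.float64(0.124527292244697))
side (164, (478.8316650390625, -234.5189208984375), (14.010807037353516, 48.18463897705078), np.float32(160.53488), np.float64(0.13324090826015855), np.float64(0.12467684861499384))
```

View pics/wr5.png

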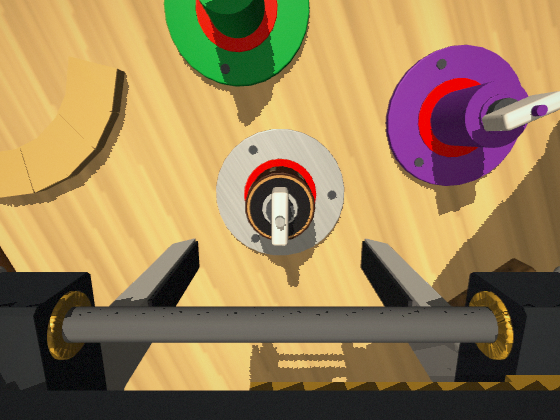

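The bar, at about (280,215), now lies at 67.6°, up from about 10°: loosened by about 57° (1.0 rad). The orange drum's bar is unchanged (160.0° → 160.5°), and the gripper is clear.

```bash
python3 -c "
from h import *
print(ticket.job_done())"
```

```text
the job is handed in; nothing more can be done
None
```

I loosened the nut on the dark brown sleeve's drum by about 57° (1.0 rad), let go of it, and handed the job in at about 11 s. The hand-in returned no verdict.

- **Which way it turned:** it gave counter-clockwise seen from above on the first proper try, so I never had to turn it the other way. My very first test turn came before the fingers had fully shut, so I repeated it with a firm grip.
- **Brown-sleeve nut:** its bar went from about 10° to 67.6° in the wrist view and 67.4° in the side view.
- **Orange-sleeve nut:** the robot never touched it. Its bar read 160.0° before and 160.5° after in the side view, which is within measuring noise.
- **Robot clear:** the gripper is open about 80 mm above the bar with near-zero contact force.
- **Check that failed:** the top camera could not confirm either bar at the end, giving no usable readings there. The final angles rest on the wrist and side cameras.

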